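Tip a case-file box out of a packed rack and stand it in the tray

ROBOT

A 6-joint arm with a two-finger parallel gripper is mounted at the origin on a cart in front of the work surface, level with it; the furniture and walls round the work are solid. World frame = base frame: x ahead of the robot, y to its left, z up, the work surface at z = 0. Lengths are in m, angles in rad, forces in N, time in s.
With the tool pointing down it reaches from about 0.35 to 0.775 m from the base axis. Payload 7.3 kg.
Tool frame: the origin (TCP) lies between the finger pads; the fingertips stand 22 mm ahead of it and the grasp point (between the pads) lies 3 mm ahead of it (robot.tip_extent is the distance from the TCP to the fingertips, in m); y points along the fingers, z is the direction in which the jaws open and shut, and the axes are right-handed (so a half turn about y gives the same grasp; the last joint's range is limited). The gripper opens to 92 mm and grips with 3 to 60 N. Pads are 19 mm wide; open, the fingers measure 130 mm over their backs; the gripper's body (75 mm by 190 mm) begins 47 mm behind the grasp point.
Start: joints at [-1.319, 0.342, 1.524, -0, 1.275, -0.146], TCP at [0.203, -0.484, 0.249] pointing down, gripper open.
Joint ranges: [-2.53, 2.53], [-0.77, 2.02], [0.04, 2.7], [-1, 4.14], [0.28, 2.66], [-3.11, 3.11]. Speed limits (rad/s): [2.57, 2.57, 3.14, 3.14, 3.14, 3.14].

INTERFACE

Orientations are given as a rotation vector (axis times angle).
In Python, from cell import monitor, read_camera, get_calibration, ticket, robot gives the robot as it stands.
- The arm moves only by the shell command python3 -m pendant 'ROWS'. ROWS is JSON, a list of rows, each a list of 7 numbers: the shift along the tool's x, y, z in cm, then the turn, a rotation vector about the tool's x, y, z in rad, then the gripper command: -1 is shut, 1 is fully open, values between are in proportion. A call has 1 to 5 rows; each row shifts and turns the pose as measured when the row begins, along the tool's axes as they then stand; what a row does not reach is not made up. A row lasts 1/12 s, in which the tool goes at most 41.7 mm and 7.16 degrees, less where a joint would pass 70% of its speed; a pose out of reach is approached as far as the arm can. A call with a gripper value outside its range is refused whole. The fingers move at their own pace and stop on an object; the grip force is fixed at half the most. Time passes only in rows, so rows that do not move let the fingers close. It gives the time, the measured TCP pose, the force and the opening at its end, in the units of the state.
- monitor.sense(): the state, without advancing time (a new reading comes with each control period).
- read_camera(name): name is "scene" or "top" or "wrist"; returns the picture (384x512x3 uint8, red, green, blue); there is no depth.
- get_calibration(name): a dict with "intrinsics" (3x3 intrinsics, pixels), "extrinsics" (4x4, takes a point from world to camera coordinates). Camera axes: x right, y down, z forward; pixel columns grow to the right and rows downward; lengths in m; the calibration is good to about 2 mm. A picture is of the moment at which its call begins: read the wrist's pose just before it. get_calibration takes no time and is no camera call; for the wrist camera it gives the pose at the moment of the call.
- ticket.close_job(): hands the job in, once; it reports no verdict.
The state is a dict: "time_s": time; "joints": joint angles; "joint_velocities": joint speeds; "joint_efforts": joint torques, N m; "eef_pos": TCP position; "ee_rot": TCP orientation; "wrist_force": force on the tool from outside, world axes, zero at the start; "torque": the same for the moment, N m; "width": finger opening in m.
Only numpy, scipy, OpenCV 4.12 (cv2) and the standard library are available. Lean on these libraries where they do the work, as an engineer would, in place of code of your own. Each camera call takes 0.05 s, during which the arm holds its last target.

TASK

Three case-file boxes stand packed side by side in the small rack. Reach over the lowest of the three, tip it forward out of the row by its top edge until it leans on the rail in front of the rack, then grip it by its spine end, lift it out and stand it upright on the floor of the empty grey tray. Leave the two taller boxes standing in the rack.

Things in the scene. Friction and masses are not known exactly. Their poses are not given: they have to be found in the camera images.
- low_box: Lowest of three grey board file boxes in the rack, in any slot: 90 deep (x) x 40 wide (y) x 160 mm high, 0.3 kg. Origin: centre of underside; z up; spine (labelled face) looks to -x. Its top back edge is free from behind; drawn to -x about 100 mm (rising up to 24) the box pivots on its front foot, falls back if let go before 30 degrees, then leans on the rail at 35 to 42 and stays.
- tall_box_a: One of two taller boxes in the rack, same board and axes: 90 x 40 x 180 mm, origin at centre of underside. All stand in a fixed steel rack: 3 slots at 47 mm pitch along y, 7 mm between boxes, floor 4 mm, dividers 40 mm high (outer 60), 12 mm stop wire behind, 7 mm lip wire in front, and a leaning rail 8 mm thick, 63 mm above the desk, 45 mm before the boxes' front faces.
- tall_box_b: The other taller box in the rack, like the first in all: 90 x 40 x 180 mm, origin at the centre of its underside, 0.45 kg. Both tall boxes stay where they are.
- tray: Empty shallow grey tray fixed on the desk between the rack and the wall, to the right of a fingerprint scanner (black machine 162 mm high, its open flap hangs back at that height; keep clear of it): 120 (x) x 110 mm (y), rim 14 mm high, walls and floor 4 mm thick. Origin: centre of its underside, on the desk.

How it is judged:
On the way:
1. the low box is tipped forward by more than 31 degrees with its foot still in the rack (its origin within 50 mm of its start) (angle between low_box's own z axis and vertical above 0.54 rad and distance of low_box from where it was at the start of the episode below 0.05 m and height (world z) of low_box below 0.05 m), for 0.2 s.
At the end, for the whole second after the job is handed in: The low box stands at rest, upright within 7 degrees, inside the tray with its underside flat on the tray's floor (within 4 mm); both taller boxes stand in their slots, upright within 10 degrees and within 20 mm of where they were (angle between low_box's own z axis and vertical below 0.12 rad and x of low_box in the frame of tray between -0.05 and 0.05 m and y of low_box in the frame of tray between -0.045 and 0.045 m and z of low_box in the frame of tray between 0 and 0.008 m and linear speed of low_box below 0.02 m/s and angle between each of tall_box_a, tall_box_b's own z axis and vertical below 0.17 rad and distance of each of tall_box_a, tall_box_b from where it was at the start of the episode below 0.02 m); the robot touches nothing.
It fails at once if a taller box is tipped by more than 20 degrees (angle between any of tall_box_a, tall_box_b's own z axis and vertical above 0.35 rad).
It also fails if it takes over 51 s, if anything falls off the work surface, if the arm or the gripper's body presses on something with over 40 N, if the wrist force passes 120 N, or if a joint passes its speed limit or range.

## Working session

There is one attempt and no reset: what is moved stays moved. The work goes in short steps, Python scripts to look and compute and a shell command to move; the robot and the scene stay as the last step left them, time stands still between calls to the robot, and variables do not carry over. Pictures are saved under pics/ and viewed, and the job is handed in when it is done.

```bash
ls; mkdir -p pics; python3 - <<'E'
from cell import monitor, read_camera, get_calibration, robot
import cv2, numpy as np
s=monitor.sense(); print(s)
print(robot, [a for a in dir(robot) if a[0]!='_'])
for n in ["scene","top","wrist"]:
    c=get_calibration(n); print(n,np.round(c["intrinsics"],1).tolist(),np.round(c["extrinsics"],4).tolist())
    cv2.imwrite(f"pics/{n}0.png",cv2.cvtColor(read_camera(n),cv2.COLOR_RGB2BGR))
E
```

```text
pics
{'time_s': 0.0, 'joints': array([-1.31903627e+00,  3.42719309e-01,  1.52500326e+00,  1.90052647e-05,
        1.27539058e+00, -1.45997777e-01]), 'joint_velocities': array([ 6.53016163e-05, -4.65474353e-04, -1.16519290e-03, -3.17672487e-06,
        1.32810465e-03, -2.07976048e-04]), 'joint_efforts': array([-3.87607565e-05, -4.31239772e+01, -2.44225395e+01,  7.15652341e-02,
        5.58597723e-02, -1.32559417e-04]), 'eef_pos': array([ 0.20329469, -0.48364601,  0.24805151]), 'ee_rot': array([-0.40375119,  2.00456453, -2.0014601 ]), 'wrist_force': array([-0.99383012,  0.22167066, -0.27706416]), 'torque': array([-0.03196435,  0.02306184,  0.00785358]), 'width': 0.09197967448974292}
<Robot object at 0x7f6d5100ba10> ['PlanningError', 'tip_extent']
scene [[411.1, 0.0, 251.9], [0.0, 411.1, 193.4], [0.0, 0.0, 1.0]] [[-0.7752, -0.6317, -0.0031, 0.1958], [-0.4765, 0.5878, -0.6538, 0.4694], [0.4148, -0.5053, -0.7567, 0.5106], [0.0, 0.0, 0.0, 1.0]]
top [[412.2, 0.0, 264.8], [0.0, 412.2, 192.5], [0.0, 0.0, 1.0]] [[-0.4767, -0.879, -0.0065, -0.0593], [-0.6809, 0.3739, -0.6297, 0.5071], [0.556, -0.2958, -0.7768, 0.4787], [0.0, 0.0, 0.0, 1.0]]
wrist [[270.5, 0.0, 259.5], [0.0, 270.5, 190.6], [0.0, 0.0, 1.0]] [[0.3875, -0.9219, -0.0028, -0.524], [-0.8846, -0.3727, 0.2805, -0.0364], [-0.2596, -0.1062, -0.9599, 0.3908], [0.0, 0.0, 0.0, 1.0]]
```

View pics/scene0.png

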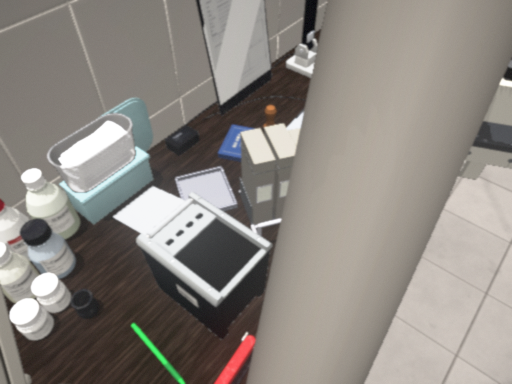

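View pics/top0.png

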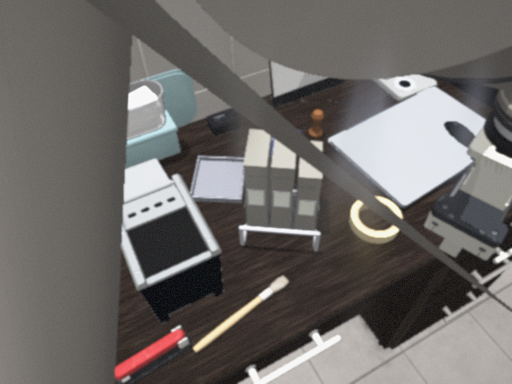

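View pics/wrist0.png

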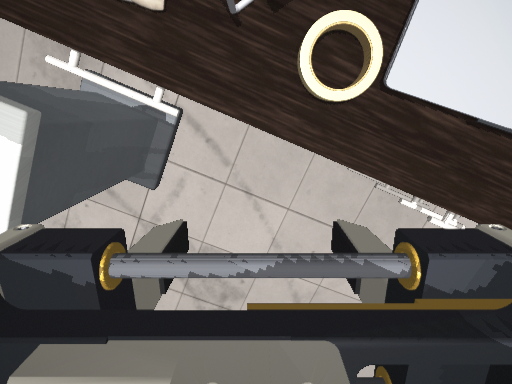

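```bash
cat > h.py <<'E'
import numpy as np, cv2
from scipy.spatial.transform import Rotation as R
from cell import monitor, read_camera, get_calibration
def cam(n):
    c=get_calibration(n); return np.array(c["intrinsics"]),np.array(c["extrinsics"])
def proj(n,P):
    K,E=cam(n); P=np.atleast_2d(P); q=(E[:3,:3]@P.T).T+E[:3,3]; q=(K@q.T).T; return q[:,:2]/q[:,2:]
def ray(n,uv,ax,val):
    K,E=cam(n); d=E[:3,:3].T@np.linalg.inv(K)@np.array([uv[0],uv[1],1.]); c=-E[:3,:3].T@E[:3,3]
    return c+d*(val-c[ax])/d[ax]
def snap(n,f,crop=None,s=1):
    im=cv2.cvtColor(read_camera(n),cv2.COLOR_RGB2BGR)
    if crop: x0,y0,x1,y1=crop; im=im[y0:y1,x0:x1]
    im=cv2.resize(im,None,fx=s,fy=s,interpolation=cv2.INTER_CUBIC); cv2.imwrite("pics/"+f,im)
E
python3 - <<'E'
import cv2
im=cv2.imread('pics/top0.png')[115:265,175:345]; cv2.imwrite('pics/topz.png',cv2.resize(im,None,fx=4.6,fy=4,interpolation=cv2.INTER_CUBIC) if 0 else cv2.resize(im,None,fx=4,fy=4,interpolation=cv2.INTER_CUBIC))
im=cv2.imread('pics/scene0.png')[100:245,160:310]; cv2.imwrite('pics/scenez.png',cv2.resize(im,None,fx=4,fy=4,interpolation=cv2.INTER_CUBIC))
E
```

```text
(no output)
```

View pics/topz.png

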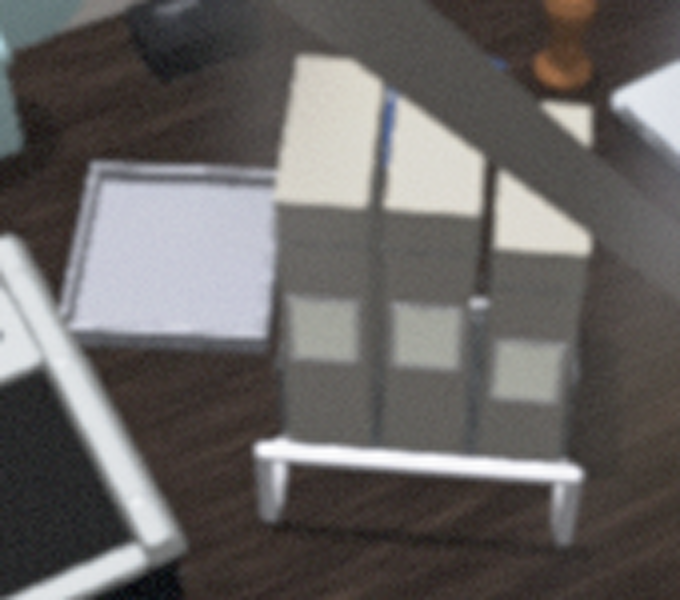

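View pics/scenez.png

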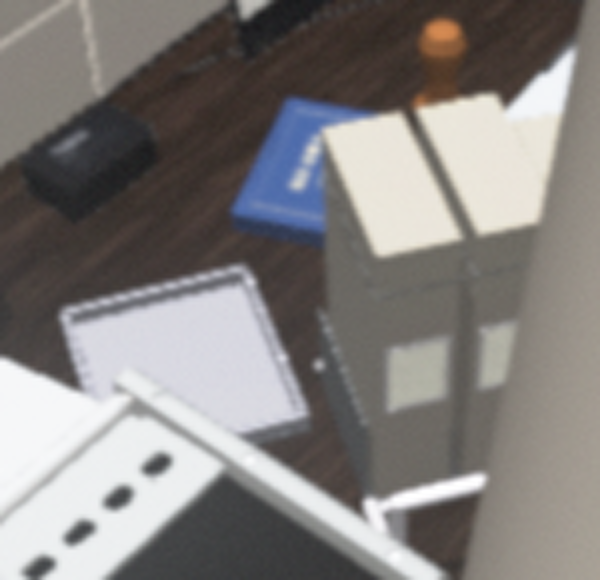

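```bash
python3 - <<'E'
from h import *
def p(n,u,v,z): 
    o=(175,115) if n=='top' else (160,100)
    print(n,u,v,np.round(ray(n,(u/4+o[0],v/4+o[1]),2,z),4))
for a in [(495,249,.164),(590,255,.164),(592,103,.164),(545,103,.164),(277,205,.184),(378,208,.184),(386,211,.184),(478,214,.184),(297,55,.184),
 (95,163,.014),(68,330,.014),(268,343,.014),(257,447,.065),(582,472,.065),(185,555,.162)]: p('top',*a)
for a in [(325,130,.184),(380,256,.184),(463,240,.184),(405,110,.184),(65,312,.014),(245,268,.014),(308,415,.014),(372,510,.065)]: p('scene',*a)
E
```

```text
top 495 249 [ 0.4293 -0.367   0.164 ]
top 590 255 [ 0.4071 -0.4004  0.164 ]
top 592 103 [ 0.4836 -0.4522  0.164 ]
top 545 103 [ 0.494  -0.4334  0.164 ]
top 277 205 [ 0.4796 -0.2899  0.184 ]
top 378 208 [ 0.4578 -0.3261  0.184 ]
top 386 211 [ 0.4547 -0.3282  0.184 ]
top 478 214 [ 0.4348 -0.3608  0.184 ]
top 297 55 [ 0.5576 -0.3393  0.184 ]
top 95 163 [ 0.7025 -0.2772  0.014 ]
top 68 330 [ 0.5967 -0.2177  0.014 ]
top 268 343 [ 0.5385 -0.3057  0.014 ]
top 257 447 [ 0.4501 -0.2589  0.065 ]
top 582 472 [ 0.3673 -0.3818  0.065 ]
top 185 555 [ 0.3579 -0.1898  0.162 ]
scene 325 130 [ 0.5543 -0.3394  0.184 ]
scene 380 256 [ 0.4819 -0.2908  0.184 ]
scene 463 240 [ 0.4597 -0.3215  0.184 ]
scene 405 110 [ 0.534  -0.3744  0.184 ]
scene 65 312 [ 0.6983 -0.2763  0.014 ]
scene 245 268 [ 0.6425 -0.3662  0.014 ]
scene 308 415 [ 0.5427 -0.3055  0.014 ]
scene 372 510 [ 0.4531 -0.2496  0.065 ]
```

```bash
python3 - <<'E'
from h import *
def q(n,u,v,z,l): 
    w=ray(n,(u,v),2,z); d=w[:2]-[.418,-.3837]; c,s=np.cos(-.5672),np.sin(-.5672)
    print(l,np.round(w,3),"rack",np.round([c*d[0]+s*d[1],-s*d[0]+c*d[1]],3))
q('scene',222,110,0,'board L');q('scene',270,75,0,'board R')
q('scene',270,128,0,'stamp');q('top',316,136,0,'stamp')
for uv in [(115,215),(150,188),(187,205),(150,233)]: q('scene',*uv,.162,'flap')
for uv in [(122,178),(155,160),(172,180)]: q('top',*uv,.162,'flap')
for uv in [(190,195),(270,247),(215,300),(140,238)]: q('scene',*uv,.162,'scanner')
for uv in [(178,178),(221,254)]: q('top',*uv,.162,'scanner')
for uv in [(180,155),(115,220)]: q('scene',*uv,0.0,'wall base')
for P in [(.6987,-.2768),(.5967,-.2177),(.5406,-.3055),(.6425,-.3662)]:
    d=np.array(P)-[.418,-.3837];c,s=np.cos(-.5672),np.sin(-.5672);print('tray',np.round([c*d[0]+s*d[1],-s*d[0]+c*d[1]],3))
s=monitor.sense(); print(np.round(R.from_rotvec(s['ee_rot']).as_matrix(),3))
E
```

```text
board L [ 0.795 -0.538  0.   ] rack [0.401 0.073]
board R [ 0.796 -0.752  0.   ] rack [ 0.516 -0.107]
stamp [ 0.649 -0.56   0.   ] rack [ 0.29  -0.025]
stamp [ 0.64  -0.556  0.   ] rack [ 0.28  -0.026]
flap [ 0.6   -0.072  0.162] rack [-0.014  0.361]
flap [ 0.6   -0.148  0.162] rack [0.027 0.297]
flap [ 0.523 -0.161  0.162] rack [-0.031  0.244]
flap [ 0.528 -0.084  0.162] rack [-0.068  0.312]
flap [ 0.574 -0.103  0.162] rack [-0.019  0.321]
flap [ 0.588 -0.167  0.162] rack [0.026 0.274]
flap [ 0.529 -0.177  0.162] rack [-0.018  0.234]
scanner [ 0.535 -0.18   0.162] rack [-0.011  0.234]
scanner [ 0.365 -0.183  0.162] rack [-0.153  0.141]
scanner [ 0.371 -0.064  0.162] rack [-0.211  0.244]
scanner [ 0.533 -0.068  0.162] rack [-0.073  0.328]
scanner [ 0.528 -0.187  0.162] rack [-0.013  0.225]
scanner [ 0.358 -0.189  0.162] rack [-0.155  0.132]
wall base [ 0.758 -0.343  0.   ] rack [0.265 0.217]
wall base [ 0.722 -0.118  0.   ] rack [0.113 0.388]
tray [0.179 0.241]
tray [0.062 0.236]
tray [0.061 0.132]
tray [0.18  0.135]
[[-0.922 -0.     0.387]
 [-0.387  0.001 -0.922]
 [-0.    -1.    -0.001]]
```

```bash
python3 -m pendant '[[0,-2,0,0,0.12,0,-1],[0,-2,0,0,0.12,0,-1],[0,0,0,0,0.12,0,-1],[0,0,0,0,0.12,0,-1],[0,0,0,0,0.12,0,-1]]'
python3 -m pendant '[[0,0,0,0,0.12,0,-1],[0,0,0,0,0.12,0,-1],[0,0,0,0,0.12,0,-1],[0,0,0,0,0,0,-1]]'
cat >> h.py <<'E'
PSI=-.572; F0=np.array([.418,-.3837])
def rp(x,y,z):
    c,s=np.cos(PSI),np.sin(PSI); return np.array([F0[0]+c*x-s*y,F0[1]+s*x+c*y,z])
def rot(tilt=0):  # tilt: tool points forward(+ex) by tilt
    c,s=np.cos(PSI),np.sin(PSI); ex=np.array([c,s,0]);ey=np.array([-s,c,0]);k=np.array([0,0,1.])
    y=-k*np.cos(tilt)+ex*np.sin(tilt); z=-ey; x=np.cross(y,z); return np.c_[x,y,z]
def delta(x,y,z,tilt=0):
    s=monitor.sense(); A=R.from_rotvec(s['ee_rot']).as_matrix(); d=rp(x,y,z)-s['eef_pos']
    c,sn=np.cos(PSI),np.sin(PSI); e=s['eef_pos'][:2]-F0
    print('t',round(s['time_s'],2),'rackpos',np.round([c*e[0]+sn*e[1],-sn*e[0]+c*e[1],s['eef_pos'][2]],4),'w',round(s['width'],4),'F',np.round(s['wrist_force'],1))
    print('shift cm',np.round(A.T@d*100,2),'rot',np.round(R.from_matrix(A.T@rot(tilt)).as_rotvec(),3),'shift in target axes',np.round(rot(tilt).T@d*100,2))
E
python3 - <<'E'
from h import *
delta(.112,-.003,.27)
E
```

```text
time_s: 0.57
eef_pos: [0.2031, -0.4828, 0.288]
ee_rot: [-0.233, -2.109, 2.096]
wrist_force: [0.6, 0.5, 0.0]
width: 0.0635
time_s: 0.9
eef_pos: [0.203, -0.4823, 0.2873]
ee_rot: [-0.578, -1.883, 1.869]
wrist_force: [0.2, 1.3, -0.0]
width: 0.0364
t 0.9 rackpos [-0.1275 -0.1993  0.2873] w 0.0364 F [ 0.2  1.3 -0. ]
shift cm [-23.35   1.69 -20.33] rot [ 0.006 -0.03   0.006] shift in target axes [-23.95   1.73 -19.63]
```

```bash
python3 -m pendant '[[0,-0.5,-3.3,0,-0.03,0,-1],[-2.5,0,-3.3,0,0,0,-1],[-2.5,0,-3.3,0,0,0,-1],[-2.5,0,-3.3,0,0,0,-1],[-2.5,0,-3,0,0,0,-1]]'
python3 -m pendant '[[-2.0,0,-3.0,0,0,0,-1],[0,0,0,0,0,0,-1]]'
python3 - <<'E'
from h import *
delta(.112,-.003,.27)
snap('wrist','w1.png'); snap('top','t1.png',(175,80,345,265),3.2)
E
```

```text
time_s: 1.32
eef_pos: [0.3741, -0.3999, 0.2914]
ee_rot: [-0.543, -1.906, 1.892]
wrist_force: [0.3, -1.3, 0.4]
width: 0.0031
time_s: 1.48
eef_pos: [0.4139, -0.3812, 0.2906]
ee_rot: [-0.533, -1.917, 1.899]
wrist_force: [-0.9, 0.0, -0.0]
width: 0.0005
t 1.48 rackpos [-4.800e-03 -2.000e-04  2.906e-01] w 0.0005 F [-0.9  0.  -0. ]
shift cm [-11.69   1.96   0.54] rot [0.007 0.021 0.009] shift in target axes [-11.68   2.06   0.28]
```

View pics/w1.png

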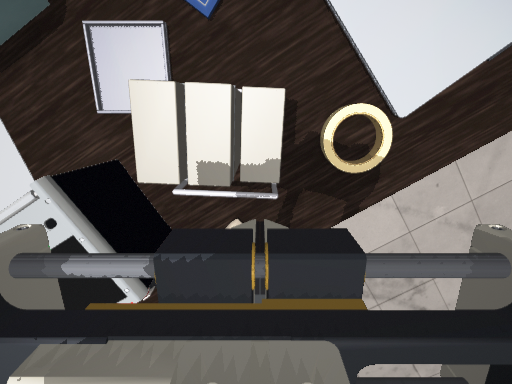

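View pics/t1.png

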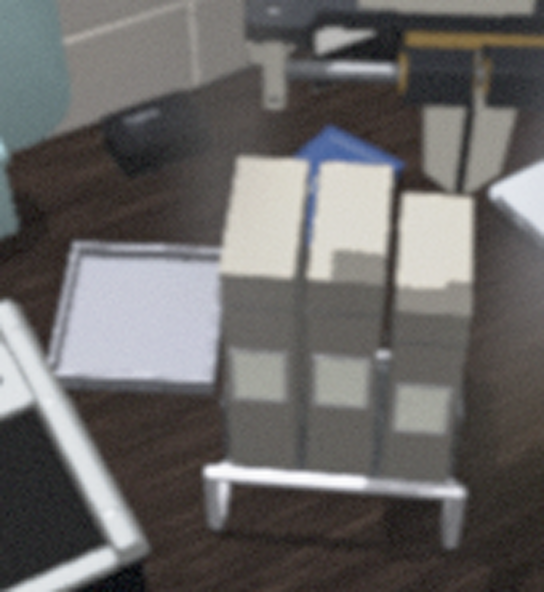

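```bash
python3 - <<'E'
from h import *
c,s=np.cos(PSI),np.sin(PSI)
def q(n,uv,z,l):
    w=ray(n,uv,2,z); d=w[:2]-F0; print(l,n,np.round([c*d[0]+s*d[1],-s*d[0]+c*d[1]],4))
for uv in [(241,87),(285,89),(281,183),(240,183)]: q('wrist',uv,.164,'low')
for uv in [(130,80),(176,81),(179,184),(137,184),(186,84),(235,85),(238,185),(188,185)]: q('wrist',uv,.184,'tall')
for uv in [(83,22),(166,20),(97,112)]: q('wrist',uv,.014,'tray')
for uv in [(174,193),(278,197)]: q('wrist',uv,.067,'rail')
for u,v in [(401,192),(473,197),(471,287),(395,280)]: q('top',(u/3.2+175,v/3.2+80),.164,'low')
for u,v in [(237,157),(308,162),(300,276),(222,271),(316,162),(393,165),(386,284),(306,280)]: q('top',(u/3.2+175,v/3.2+80),.184,'tall')
E
```

```text
low wrist [0.0878 0.0142]
low wrist [ 0.0868 -0.0257]
low wrist [-0.0015 -0.0257]
low wrist [-0.0023  0.0154]
tall wrist [0.0902 0.1051]
tall wrist [0.0901 0.0669]
tall wrist [0.0012 0.0705]
tall wrist [0.0005 0.1095]
tall wrist [0.088  0.0587]
tall wrist [0.0879 0.0178]
tall wrist [0.0013 0.0158]
tall wrist [0.0004 0.0622]
tray wrist [0.176  0.2361]
tray wrist [0.1803 0.1246]
tray wrist [0.0603 0.2355]
rail wrist [-0.0451  0.1144]
rail wrist [-0.0482 -0.0304]
low top [0.0914 0.0194]
low top [ 0.0901 -0.0217]
low top [ 0.0206 -0.0197]
low top [0.0229 0.0212]
tall top [0.0925 0.1132]
tall top [0.0911 0.0729]
tall top [0.0038 0.0713]
tall top [0.0046 0.1123]
tall top [0.0914 0.0684]
tall top [0.0918 0.0251]
tall top [0.0013 0.0265]
tall top [0.0012 0.068 ]
```

```bash
python3 -m pendant '[[-2,0,0.5,0.007,0.02,0.009,-1],[-4,0,0,0,0,0,-1],[-4,0,0,0,0,0,-1],[-1.7,0,0,0,0,0,-1],[0,0,0,0,0,0,-1]]'
python3 - <<'E'
from h import *
delta(.112,-.005,.162)
E
```

```text
time_s: 2.0
eef_pos: [0.5016, -0.4561, 0.2898]
ee_rot: [-0.55, -1.892, 1.898]
wrist_force: [0.3, 0.4, -0.8]
width: 0.0003
t 2.0 rackpos [ 0.1094 -0.0156  0.2898] w 0.0003 F [ 0.3  0.4 -0.8]
shift cm [-0.32 12.77 -1.12] rot [-0.005  0.001  0.005] shift in target axes [-0.26 12.78 -1.06]
```

```bash
python3 -m pendant '[[-0.3,0,-1.1,0,0,0,-1],[0,3.5,0,0,0,0,-1],[0,3,0,0,0,0,-1],[0,0,0,0,0,0,-1]]'
python3 - <<'E'
from h import *
delta(.112,-.005,.162)
snap('top','t2.png',(175,80,345,265),3.2)
E
```

```text
time_s: 2.33
eef_pos: [0.5054, -0.4495, 0.2244]
ee_rot: [-0.552, -1.891, 1.899]
wrist_force: [-0.0, 0.5, -1.0]
width: 0.0002
t 2.33 rackpos [ 0.1091 -0.0081  0.2244] w 0.0002 F [-0.   0.5 -1. ]
shift cm [-0.31  6.24 -0.34] rot [-0.006  0.     0.004] shift in target axes [-0.29  6.24 -0.31]
```

View pics/t2.png

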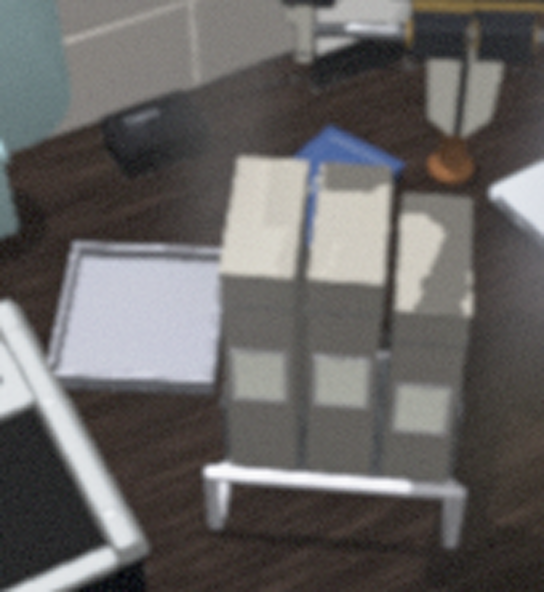

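```bash
python3 -m pendant '[[-0.3,2,-0.3,-0.006,0,0.004,-1],[0,2,0,0,0,0,-1],[0,2.2,0,0,0,0,-1],[0,0,0,0,0,0,-1]]'
python3 - <<'E'
from h import *
delta(.112,-.005,.162)
snap('top','t3.png',(175,80,345,265),3.2)
E
```

```text
time_s: 2.72
eef_pos: [0.5095, -0.4509, 0.175]
ee_rot: [-0.572, -1.894, 1.909]
wrist_force: [-0.5, 1.1, -0.3]
width: 0.0005
t 2.72 rackpos [ 0.1133 -0.007   0.175 ] w 0.0005 F [-0.5  1.1 -0.3]
shift cm [ 0.15  1.3  -0.2 ] rot [-0.004 -0.    -0.015] shift in target axes [ 0.13  1.3  -0.2 ]
```

View pics/t3.png

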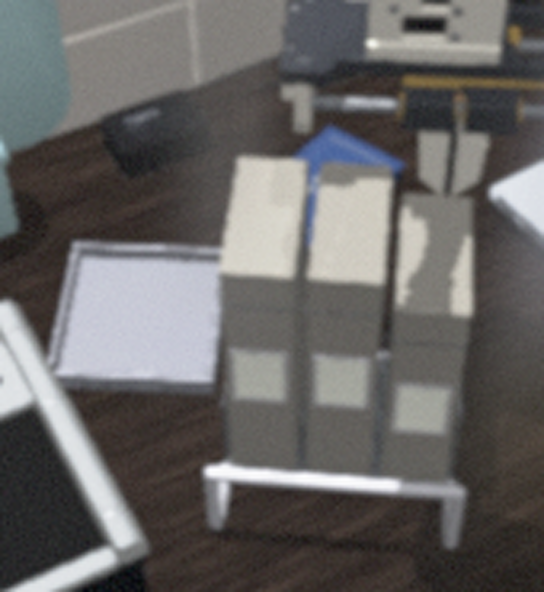

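```bash
python3 -m pendant '[[0.1,1.4,-0.4,0,0,-0.015,-1],[0,0,0,0,0,0,-1],[1,0,0,0,0,0,-1],[0,0,0,0,0,0,-1]]'
python3 - <<'E'
from h import *
delta(.0,-.003,.162)
E
```

```text
time_s: 3.1
eef_pos: [0.505, -0.4443, 0.1718]
ee_rot: [-0.569, -1.889, 1.912]
wrist_force: [0.2, 0.9, -0.7]
width: 0.0003
t 3.1 rackpos [ 0.106  -0.0038  0.1718] w 0.0003 F [ 0.2  0.9 -0.7]
shift cm [10.61  0.83 -0.09] rot [-0.008  0.    -0.013] shift in target axes [10.6   0.98 -0.08]
```

```bash
python3 -m pendant '[[0,1.3,0,0,0,-0.013,-1],[1,0.1,0,0,0,0,-1],[1,0,0,0,0,0,-1],[1,0,0,0,0,0,-1],[0,0,0,0,0,0,-1]]'
python3 - <<'E'
from h import *
delta(.0,-.003,.162)
snap('top','t4.png',(175,80,345,265),3.2)
E
```

```text
time_s: 3.52
eef_pos: [0.4825, -0.4302, 0.1592]
ee_rot: [-0.562, -1.887, 1.91]
wrist_force: [0.3, -0.4, 0.2]
width: 0.0005
t 3.52 rackpos [ 0.0794 -0.0042  0.1592] w 0.0005 F [ 0.3 -0.4  0.2]
shift cm [ 7.94 -0.34 -0.13] rot [-0.01   0.001 -0.007] shift in target axes [ 7.94 -0.28 -0.12]
```

View pics/t4.png

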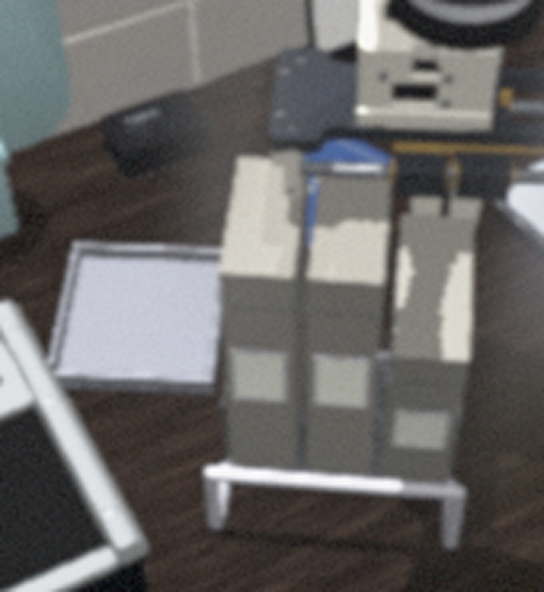

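```bash
python3 -m pendant '[[1.2,-0.2,0,0,0,0,-1],[1.2,-0.2,0,0,0,0,-1],[1.2,-0.2,0,0,0,0,-1],[1.2,-0.2,0,0,0,0,-1],[0,0,0,0,0,0,-1]]'
python3 - <<'E'
from h import *
delta(.0,-.003,.162)
E
python3 -m pendant '[[0.8,0,0,0,0,0,-1],[0.8,0,0,0,0,0,-1],[0.8,0,0,0,0,0,-1],[0,0,0,0,0,0,-1],[0,0,0,0,0,0,-1]]'
python3 - <<'E'
from h import *
delta(.0,-.003,.162)
snap('top','t5.png',(175,80,345,265),3.2)
E
```

```text
time_s: 3.98
eef_pos: [0.4454, -0.4068, 0.1666]
ee_rot: [-0.566, -1.886, 1.914]
wrist_force: [-0.1, -0.3, -0.1]
width: 0.0005
t 3.98 rackpos [ 0.0356 -0.0046  0.1666] w 0.0005 F [-0.1 -0.3 -0.1]
shift cm [ 3.56  0.42 -0.17] rot [-0.011  0.001 -0.012] shift in target axes [ 3.56  0.46 -0.16]
time_s: 4.4
eef_pos: [0.4316, -0.3997, 0.1706]
ee_rot: [-0.585, -1.883, 1.929]
wrist_force: [-0.6, -0.5, -0.1]
width: 0.0008
t 4.4 rackpos [ 0.0201 -0.0061  0.1706] w 0.0008 F [-0.6 -0.5 -0.1]
shift cm [ 2.03  0.79 -0.33] rot [-0.015  0.001 -0.031] shift in target axes [ 2.01  0.86 -0.31]
```

View pics/t5.png

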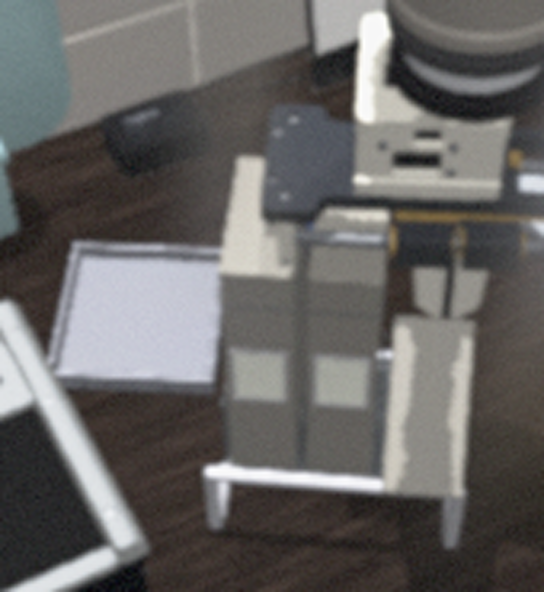

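```bash
python3 -m pendant '[[-0.5,-3,0,0,0,0.03,-1],[0,-4,0,0,0,0,-1],[0,-4,0,0,0,0,0],[0,-2,0,0,0,0,0],[0,0,0,0,0,0,0]]'
python3 - <<'E'
from h import *
delta(-.1,-.003,.30)
snap('top','t6.png',(175,80,345,265),3.2)
snap('wrist','w6.png')
c,s=np.cos(PSI),np.sin(PSI)
for th in (34,38,42):
    t=np.radians(th); f=lambda a,h:(a*np.cos(t)-h*np.sin(t),.004+a*np.sin(t)+h*np.cos(t))
    P=[rp(f(a,.16)[0],y,f(a,.16)[1]) for a in(.09,0) for y in(.02,-.02)]
    print(th,np.round((proj('top',P)-[175,80])*3.2).tolist(),np.round(proj('wrist',P)).tolist())
E
```

```text
time_s: 4.87
eef_pos: [0.4303, -0.3958, 0.3]
ee_rot: [-0.603, -1.888, 1.936]
wrist_force: [1.2, 0.5, -1.0]
width: 0.0159
t 4.87 rackpos [ 0.0169 -0.0035  0.3   ] w 0.0159 F [ 1.2  0.5 -1. ]
shift cm [11.68 -0.55 -0.06] rot [-0.011  0.001 -0.047] shift in target axes [11.69 -0.   -0.05]
34 [[398.0, 304.0], [477.0, 308.0], [389.0, 482.0], [469.0, 486.0]] [[234.0, 229.0], [275.0, 229.0], [239.0, 271.0], [271.0, 271.0]]
38 [[397.0, 325.0], [477.0, 329.0], [388.0, 504.0], [468.0, 509.0]] [[234.0, 241.0], [275.0, 240.0], [239.0, 274.0], [271.0, 274.0]]
42 [[397.0, 347.0], [477.0, 352.0], [387.0, 526.0], [466.0, 531.0]] [[235.0, 251.0], [274.0, 251.0], [240.0, 277.0], [271.0, 277.0]]
```

View pics/t6.png

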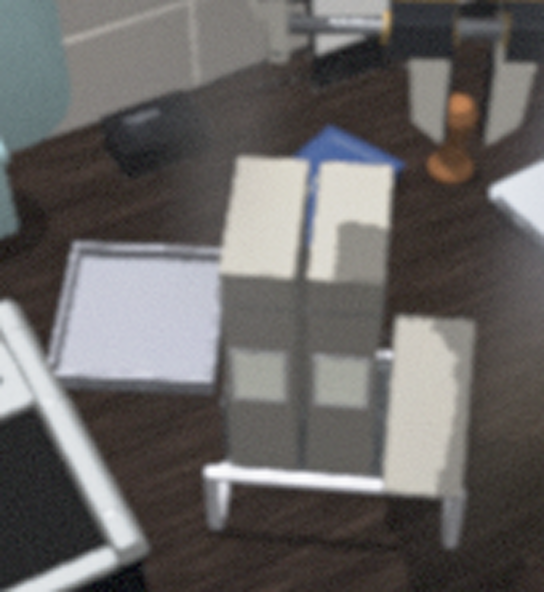

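View pics/w6.png

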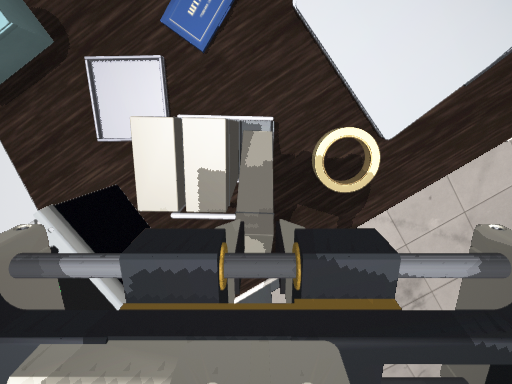

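```bash
python3 -m pendant '[[4,0,0,0,0,0.04,0],[4,0,0,0,0,0,0.2],[3.8,0,0,0,0,0,0.2],[0,0,0,0,0,0,0.3],[0,0,0,0,0,0,0.3]]'
python3 - <<'E'
from h import *
delta(-.101,-.002,.25,.628)
E
```

```text
time_s: 5.38
eef_pos: [0.3253, -0.3258, 0.2686]
ee_rot: [-0.612, -1.904, 1.927]
wrist_force: [0.6, -0.9, -0.4]
width: 0.057
t 5.38 rackpos [-0.1093 -0.0015  0.2686] w 0.057 F [ 0.6 -0.9 -0.4]
shift cm [-0.74  1.9   0.06] rot [0.003 0.001 0.576] shift in target axes [0.42 2.   0.05]
```

```bash
python3 -m pendant '[[0,-0.4,0,0,0,0.12,0.3],[0,0,0,0,0,0.12,0.3],[0,0,0,0,0,0.12,0.3],[0,0,0,0,0,0.12,0.3],[0,0,0,0,0,0.1,0.3]]'
python3 -m pendant '[[0,0,0,0,0,0,0.3]]'
python3 - <<'E'
from h import *
delta(-.101,-.002,.211,.628)
E
```

```text
time_s: 5.8
eef_pos: [0.3273, -0.328, 0.2674]
ee_rot: [1.241, 1.811, -2.189]
wrist_force: [0.8, 0.6, 0.2]
width: 0.0596
time_s: 5.88
eef_pos: [0.3261, -0.3263, 0.2649]
ee_rot: [1.244, 1.815, -2.186]
wrist_force: [-0.3, 0.0, 0.0]
width: 0.0597
t 5.88 rackpos [-0.1084 -0.0015  0.2649] w 0.0597 F [-0.3  0.   0. ]
shift cm [2.58 4.79 0.09] rot [ 0.004 -0.004 -0.001] shift in target axes [2.57 4.8  0.05]
```

```bash
python3 -m pendant '[[2.6,1,0,0,0,0,0.3],[0,2,0,0,0,0,0.3],[0,1.5,0,0,0,0,0.3],[0,0,0,0,0,0,0.3]]'
python3 - <<'E'
from h import *
delta(-.0541,-.002,.1464,.628)
snap('wrist','w7.png');snap('scene','s7.png');snap('top','t7.png',(175,80,345,265),3.2)
E
```

```text
time_s: 6.22
eef_pos: [0.3311, -0.3305, 0.21]
ee_rot: [1.244, 1.829, -2.188]
wrist_force: [-0.4, 0.2, -0.8]
width: 0.0596
t 6.22 rackpos [-0.1018 -0.0023  0.21  ] w 0.0596 F [-0.4  0.2 -0.8]
shift cm [-0.2   7.95  0.02] rot [ 0.007 -0.009  0.009] shift in target axes [-0.13  7.95 -0.03]
```

View pics/w7.png

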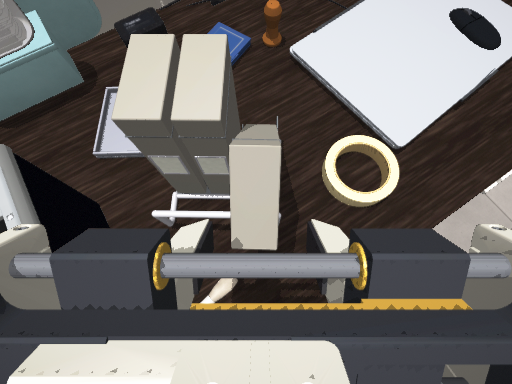

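View pics/t7.png

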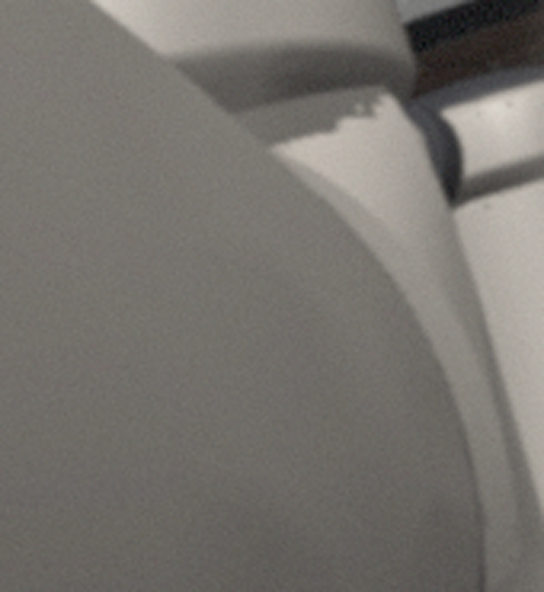

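```bash
python3 - <<'E'
from h import *
from scipy.optimize import least_squares
obs=np.array([(231,140),(281,139),(231,246),(278,248)],float)
obt=np.array([(396,316),(475,320),(385,492),(464,496)])/3.2+[175,80]
def P(v):
    t,x,y=v; f=lambda a,h:(x+a*np.cos(t)-h*np.sin(t),.004+a*np.sin(t)+h*np.cos(t))
    return [rp(f(a,.16)[0],y+q,f(a,.16)[1]) for a in(.09,0) for q in(.02,-.02)]
for n,o in(('wrist',obs),('top',obt)):
    r=least_squares(lambda v:(proj(n,P(v))-o).ravel(),[.63,0,0]); print(n,np.degrees(r.x[0]),r.x[1:],np.round(r.fun,1))
E
```

```text
wrist 35.43726519164228 [0.00397328 0.00013398] [-2.7 -0.3  0.1  0.3  1.4  1.1  1.5 -1.1]
top 41.703761138193485 [0.01951992 0.0010121 ] [-0.1 -0.  -0.1  0.   0.2 -0.1  0.1  0.1]
```

```bash
python3 -m pendant '[[-0.3,2.2,-0.1,0,0,0.02,0.3],[0,2.2,0,0,0,0,0.3],[0,2,0,0,0,0,0.3],[0,1.6,0,0,0,0,0.3],[0,0,0,0,0,0,0.3]]'
python3 - <<'E'
from h import *
delta(-.0525,-.0005,.1455,.64)
snap('wrist','w8.png')
E
```

```text
time_s: 6.78
eef_pos: [0.3789, -0.3618, 0.1551]
ee_rot: [1.257, 1.786, -2.176]
wrist_force: [0.3, 0.5, 0.3]
width: 0.0596
t 6.78 rackpos [-0.0448 -0.0027  0.1551] w 0.0596 F [0.3 0.5 0.3]
shift cm [ 1.2   0.29 -0.22] rot [ 0.002 -0.002 -0.015] shift in target axes [ 1.19  0.3  -0.22]
```

View pics/w8.png

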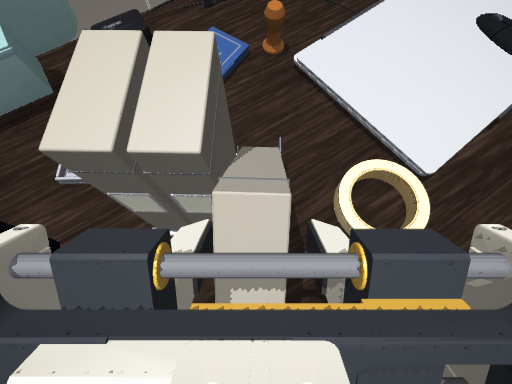

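```bash
python3 -m pendant '[[1.2,0.4,-0.4,0,0,-0.015,0.3],[0,0,0,0,0,0,0.3],[0,0,0,0,0,0,0]]'
python3 - <<'E'
from h import *
delta(-.0525,-.0005,.1455,.64)
E
```

```text
time_s: 7.08
eef_pos: [0.3758, -0.3549, 0.1491]
ee_rot: [1.249, 1.796, -2.181]
wrist_force: [0.3, -1.0, -0.2]
width: 0.0568
t 7.08 rackpos [-0.0511  0.0014  0.1491] w 0.0568 F [ 0.3 -1.  -0.2]
shift cm [0.33 0.2  0.19] rot [ 0.003  0.    -0.005] shift in target axes [0.33 0.2  0.19]
```

```bash
python3 -m pendant '[[0,0,0,0,0,0,-1],[0,0,0,0,0,0,-1],[0,0,0,0,0,0,-1],[0,0,0,0,0,0,-1]]'
python3 - <<'E'
from h import *
delta(-.0525,-.0005,.1455,.64)
snap('wrist','w9.png')
E
```

```text
time_s: 7.42
eef_pos: [0.376, -0.356, 0.153]
ee_rot: [1.251, 1.788, -2.18]
wrist_force: [0.3, 0.3, -2.3]
width: 0.0398
t 7.42 rackpos [-0.0503  0.0005  0.153 ] w 0.0398 F [ 0.3  0.3 -2.3]
shift cm [0.63 0.46 0.1 ] rot [ 0.001  0.002 -0.011] shift in target axes [0.62 0.47 0.1 ]
```

View pics/w9.png

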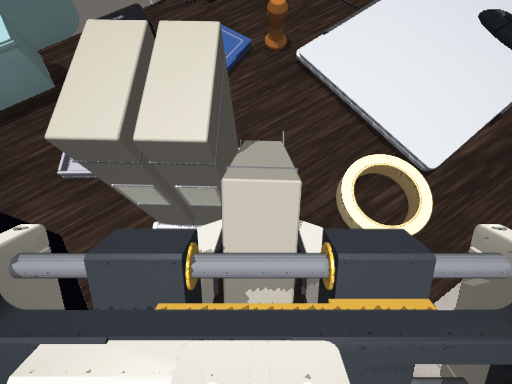

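```bash
python3 -m pendant '[[-1.2,-1.6,0,0,0,0,-1],[-1.5,-2,0,0,0,0,-1],[-1.8,-2.4,0,0,0,0,-1],[-1.8,-2.4,0,0,0,0,-1],[-1.8,-2.4,0,0,0,0,-1]]'
python3 - <<'E'
from h import *
delta(-.05,-.0005,.37,.64)
snap('wrist','w10.png'); snap('scene','s10.png')
E
```

```text
time_s: 7.88
eef_pos: [0.3718, -0.3519, 0.2791]
ee_rot: [1.246, 1.817, -2.184]
wrist_force: [0.5, -0.6, -1.8]
width: 0.0393
t 7.88 rackpos [-0.0561  0.0017  0.2791] w 0.0393 F [ 0.5 -0.6 -1.8]
shift cm [-5.84 -6.99  0.14] rot [ 0.006 -0.005  0.011] shift in target axes [-5.91 -6.93  0.22]
```

View pics/w10.png

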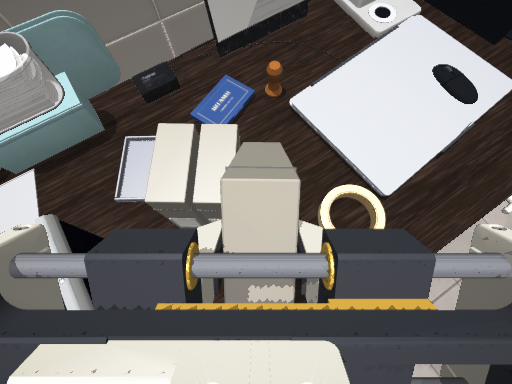

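View pics/s10.png

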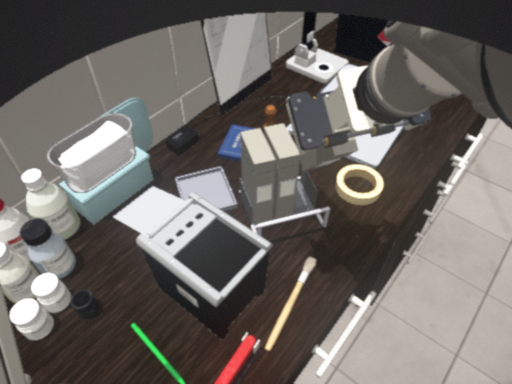

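```bash
python3 -m pendant '[[-1.8,-2.4,0,0,0,0,-1],[-1.8,-2.4,0,0,0,0,-1],[-1.8,-2.4,0,0,0,-0.05,-1],[-1,-1.5,0,0,0,-0.09,-1],[0,0,0,0,0,-0.1,-1]]'
python3 -m pendant '[[0,0,0,0,0,-0.1,-1],[0,0,0,0,0,-0.1,-1],[0,0,0,0,0,-0.1,-1],[0,0,0,0,0,-0.08,-1],[0,0,0,0,0,0,-1]]'
python3 - <<'E'
from h import *
delta(.1205,.186,.38,0)
snap('wrist','w11.png'); snap('scene','s11.png')
E
```

```text
time_s: 8.4
eef_pos: [0.369, -0.3499, 0.3892]
ee_rot: [-0.983, -1.9, 2.109]
wrist_force: [0.9, -0.1, -1.6]
width: 0.0397
time_s: 8.82
eef_pos: [0.3699, -0.3495, 0.3865]
ee_rot: [-0.534, -1.907, 1.87]
wrist_force: [1.2, -0.2, -2.2]
width: 0.0397
t 8.82 rackpos [-0.059   0.0028  0.3865] w 0.0397 F [ 1.2 -0.2 -2.2]
shift cm [-17.96   0.41 -18.32] rot [ 0.012 -0.     0.026] shift in target axes [-17.95   0.65 -18.32]
```

View pics/w11.png

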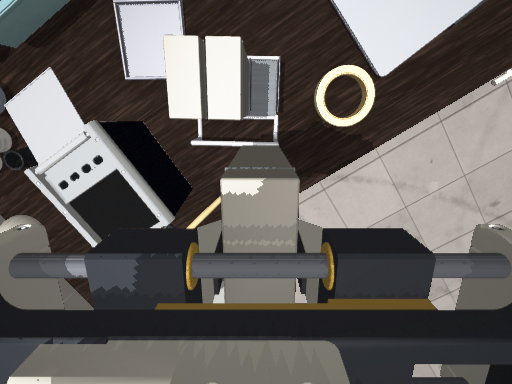

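View pics/s11.png

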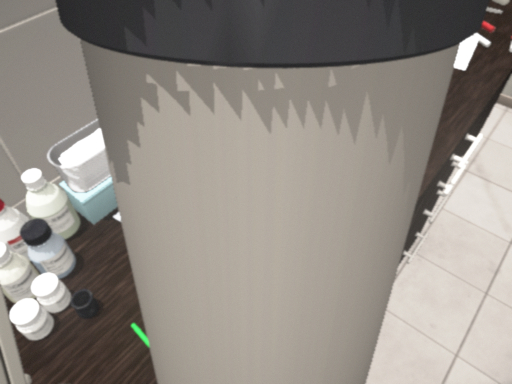

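```bash
python3 - <<'E'
import cv2
im=cv2.imread('pics/w11.png')[135:305,180:340]; cv2.imwrite('pics/w11z.png',cv2.resize(im,None,fx=3.5,fy=3.5,interpolation=cv2.INTER_CUBIC))
E
```

```text
(no output)
```

View pics/w11z.png

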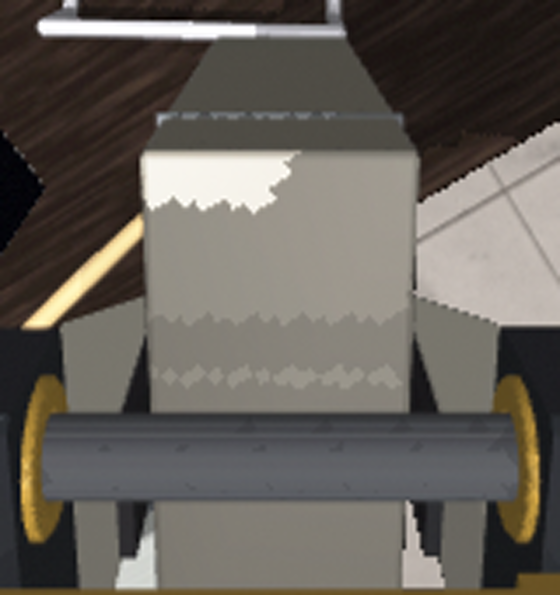

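```bash
python3 - <<'E'
from h import *
from scipy.optimize import least_squares
obs=np.array([(220.6,177.9),(299.4,178.4),(241.7,145.6),(279.1,145.6)])
def P(v): # v: back-top mid x,y,z, tilt fwd, yaw
    x,y,z,t,w=v; up=np.array([-np.sin(t),0,np.cos(t)])
    out=[]
    for h in(0,.16):
        for q in(.02,-.02):
            p=np.array([x-q*np.sin(w),y+q*np.cos(w),z])-h*up; out.append(rp(*p))
    return out
r=least_squares(lambda v:(proj('wrist',P(v))-obs).ravel(),[0,0,.4,0,0],x_scale=[.01,.01,.01,.1,.1]); print(np.round(r.x,4),np.degrees(r.x[3:]),np.round(r.fun,1))
s=monitor.sense();A=R.from_rotvec(s['ee_rot']).as_matrix();print(np.round(rot(0).T@A,3))
E
```

```text
[-0.0171  0.0021  0.3883 -0.0383 -0.0032] [-2.1962542  -0.18444238] [-0.4  0.  -0.4 -0.   0.9 -0.1  0.6  0.1]
[[ 1.     0.02   0.001]
 [-0.02   1.     0.012]
 [-0.001 -0.012  1.   ]]
```

```bash
python3 -m pendant '[[-1,0,-3,0.012,0,0.035,-1],[-1.5,0,-3.5,0,0,0,-1],[-1.5,0,-3.5,0,0,0,-1],[-1.5,0,-3.5,0,0,0,-1],[0,0,-3,0,0,0,-1]]'
python3 -m pendant '[[0,0,0,0,0,0,-1]]'
python3 - <<'E'
from h import *
delta(.1205,.186,.38,0)
snap('wrist','w12.png')
E
```

```text
time_s: 9.33
eef_pos: [0.5041, -0.2408, 0.3864]
ee_rot: [-0.596, -1.893, 1.903]
wrist_force: [0.8, -0.5, -2.1]
width: 0.0398
time_s: 9.42
eef_pos: [0.5062, -0.2363, 0.3862]
ee_rot: [-0.595, -1.9, 1.904]
wrist_force: [-0.7, -0.2, -0.6]
width: 0.0398
t 9.42 rackpos [-0.0057  0.1717  0.3862] w 0.0398 F [-0.7 -0.2 -0.6]
shift cm [-12.58   0.98  -1.52] rot [ 0.006 -0.007 -0.028] shift in target axes [-12.62   0.62  -1.43]
```

View pics/w12.png

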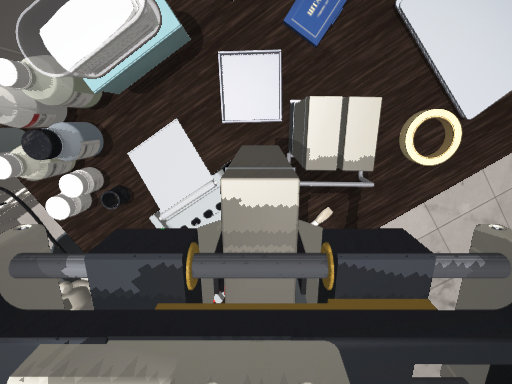

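```bash
python3 - <<'E'
import cv2
im=cv2.imread('pics/w12.png')[40:190,190:310]; cv2.imwrite('pics/w12z.png',cv2.resize(im,None,fx=4,fy=4,interpolation=cv2.INTER_CUBIC))
from h import *
c,s=np.cos(PSI),np.sin(PSI)
for uv in [(219,52),(281,50),(282,121),(221,122)]:
    d=ray('wrist',uv,2,.014)[:2]-F0; print(np.round([c*d[0]+s*d[1],-s*d[0]+c*d[1]],4))
E
```

```text
[0.1784 0.2384]
[0.1806 0.1319]
[0.0627 0.1286]
[0.0618 0.2401]
```

View pics/w12z.png

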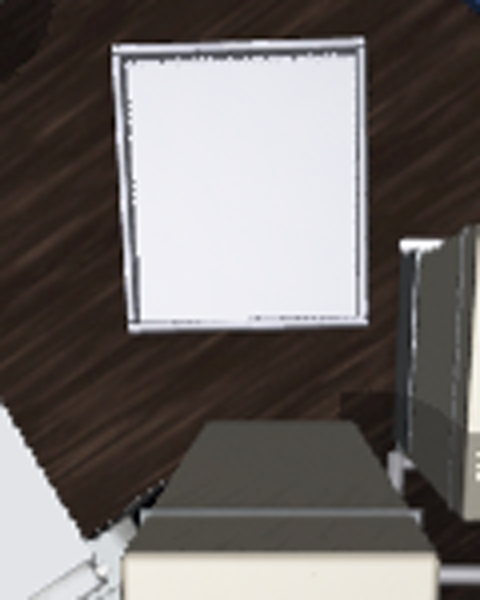

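```bash
python3 -m pendant '[[-3,0,-1.4,0.006,-0.007,-0.01,-1],[-3.5,0,0,0,0,0,-1],[-3,0,0,0,0,0,-1],[-2.5,0,0,0,0,0,-1],[0,0,0,0,0,0,-1]]'
python3 - <<'E'
from h import *
delta(.1238,.1855,.30,0.02)
E
```

```text
time_s: 9.88
eef_pos: [0.61, -0.2936, 0.3875]
ee_rot: [-0.577, -1.898, 1.908]
wrist_force: [-0.2, -1.4, -4.2]
width: 0.0397
t 9.88 rackpos [0.1127 0.1797 0.3875] w 0.0397 F [-0.2 -1.4 -4.2]
shift cm [-0.96  8.77 -0.58] rot [ 0.    -0.     0.002] shift in target axes [-0.94  8.77 -0.58]
```

Now lower to TCP z ≈ 0.20 (box bottom ~40 mm above the floor).

```bash
python3 -m pendant '[[-1.1,1,-0.7,0,0,0,-1],[0,3.5,0,0,0,0,-1],[0,3.5,0,0,0,0,-1],[0,3.5,0,0,0,0,-1],[0,0,0,0,0,0,-1]]'
python3 - <<'E'
from h import *
delta(.1238,.1855,.17,0.02)
E
```

```text
time_s: 10.3
eef_pos: [0.6213, -0.3019, 0.271]
ee_rot: [-0.594, -1.897, 1.909]
wrist_force: [-1.3, 1.1, -4.3]
width: 0.0399
t 10.3 rackpos [0.1267 0.1788 0.271 ] w 0.0399 F [-1.3  1.1 -4.3]
shift cm [ 0.58 10.09 -0.65] rot [ 0.002 -0.006 -0.009] shift in target axes [ 0.49 10.09 -0.67]
```

```bash
python3 -m pendant '[[0.4,1,-0.8,0,-0.006,-0.009,-1],[0,2.5,0,0,0,0,-1],[0,2,0,0,0,0,-1],[0,0,0,0,0,0,-1]]'
python3 - <<'E'
from h import *
delta(.1238,.1855,.165,0.02)
snap('scene','s13.png',(130,60,330,210),4)
snap('top','t13.png',(100,60,320,225),3.6); snap('wrist','w13.png')
E
```

```text
time_s: 10.63
eef_pos: [0.6199, -0.297, 0.2216]
ee_rot: [-0.591, -1.899, 1.908]
wrist_force: [-0.9, 0.2, -3.2]
width: 0.04
t 10.63 rackpos [0.1229 0.1822 0.2216] w 0.04 F [-0.9  0.2 -3.2]
shift cm [ 0.06  5.67 -0.32] rot [ 0.003 -0.004 -0.007] shift in target axes [ 0.02  5.67 -0.33]
```

View pics/s13.png

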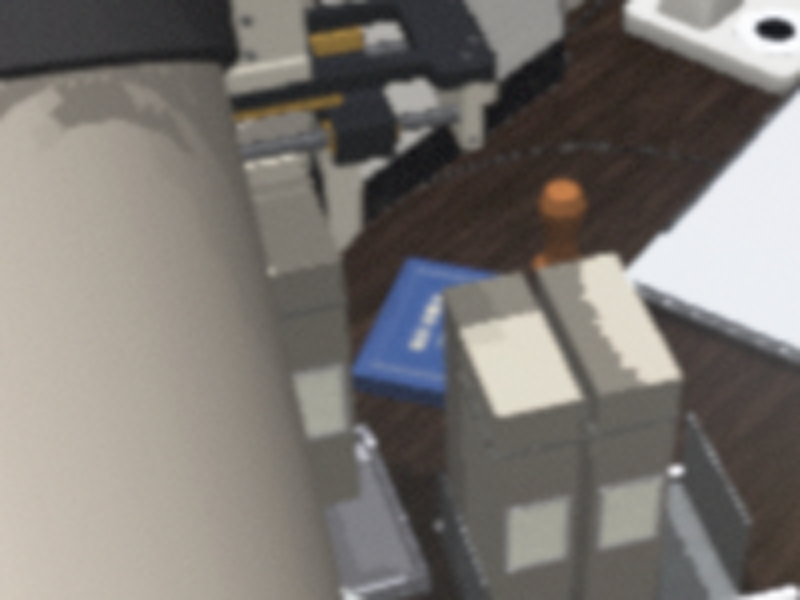

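View pics/t13.png

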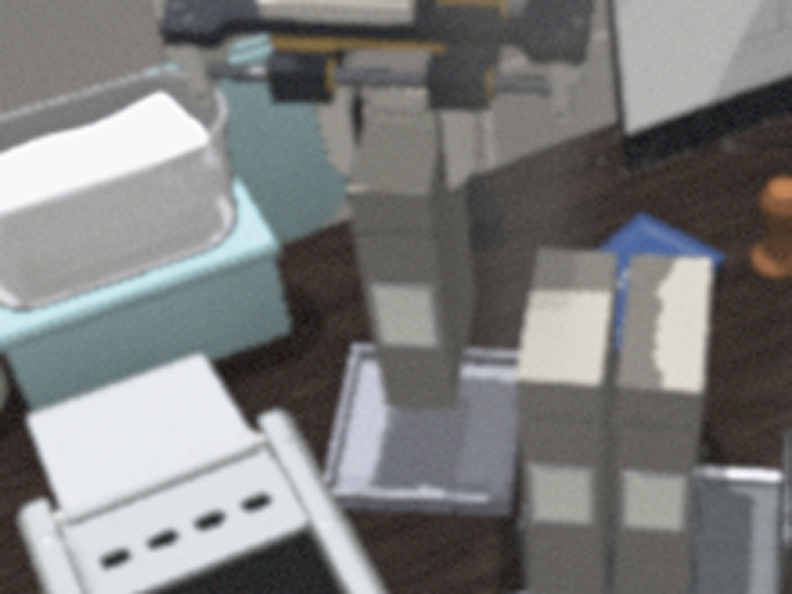

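View pics/w13.png

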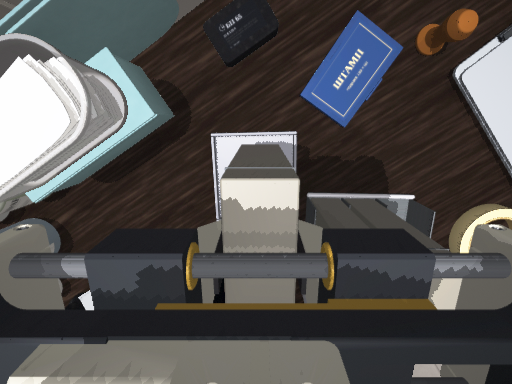

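```bash
python3 - <<'E'
from h import *
c,s=np.cos(PSI),np.sin(PSI)
for uv,z in [((212,133),.014),((296,132),.014),((241.5,145.3),.063),((278.5,145.3),.063),((221,178),.223),((299,178),.223)]:
    d=ray('wrist',uv,2,z)[:2]-F0; print(uv,np.round([c*d[0]+s*d[1],-s*d[0]+c*d[1]],4))
for u,v,z in [(387,402,.063),(457,408,.063),(355,186,.223),(437,192,.223)]:
    d=ray('top',(u/3.6+100,v/3.6+60),2,z)[:2]-F0; print('top',np.round([c*d[0]+s*d[1],-s*d[0]+c*d[1]],4))
E
```

```text
(212, 133) [0.1818 0.2424]
(296, 132) [0.1826 0.1357]
(241.5, 145.3) [0.1703 0.2018]
(278.5, 145.3) [0.1701 0.161 ]
(221, 178) [0.1663 0.2022]
(299, 178) [0.1662 0.1605]
top [0.0914 0.2029]
top [0.0897 0.1626]
top [0.0881 0.1995]
top [0.0864 0.1593]
```

```bash
python3 -m pendant '[[0.5,0,-0.7,0,-0.004,-0.007,-1],[0,1.5,0,0,0,0,-1],[0,1.5,0,0,0,0,-1],[0,0,0,0,0,0,-1]]'
python3 - <<'E'
from h import *
delta(.12,.188,.16,0.02)
snap('wrist','w14.png');snap('top','t14.png',(100,60,320,225),3.6)
E
```

```text
time_s: 11.12
eef_pos: [0.6249, -0.2904, 0.2064]
ee_rot: [-0.604, -1.904, 1.92]
wrist_force: [-0.6, 0.7, -2.3]
width: 0.0394
t 11.12 rackpos [0.1234 0.1905 0.2064] w 0.0394 F [-0.6  0.7 -2.3]
shift cm [0.54 4.62 0.26] rot [ 0.004 -0.    -0.023] shift in target axes [0.44 4.63 0.25]
```

View pics/t14.png

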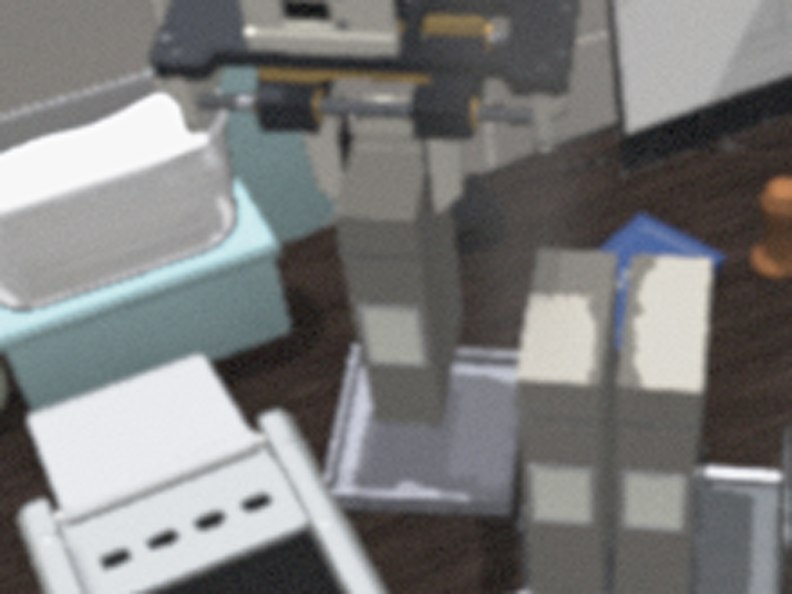

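View pics/w14.png

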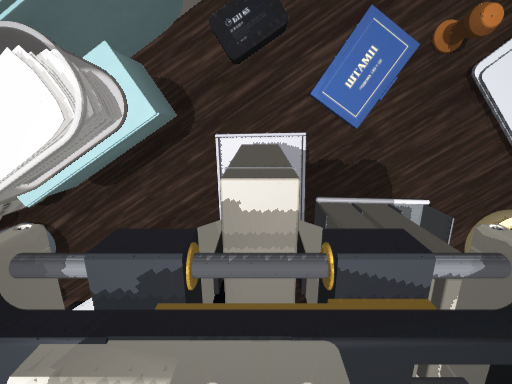

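```bash
python3 -m pendant '[[0.6,0,0.1,0.004,0,-0.03,-1],[0.2,1.2,0,0,0,-0.005,-1],[0,1.2,0,0,0,-0.005,-1],[0,0,0,0,0,0,-1]]'
python3 - <<'E'
from h import *
delta(.12,.188,.16,0.02)
snap('wrist','w15.png');snap('top','t15.png',(100,60,320,225),3.6)
E
```

```text
time_s: 11.55
eef_pos: [0.6207, -0.2882, 0.189]
ee_rot: [-0.574, -1.899, 1.906]
wrist_force: [0.6, 0.3, -3.0]
width: 0.0398
t 11.55 rackpos [0.1187 0.19   0.189 ] w 0.0398 F [ 0.6  0.3 -3. ]
shift cm [-0.09  2.9   0.21] rot [0.001 0.001 0.004] shift in target axes [-0.07  2.9   0.2 ]
```

View pics/t15.png

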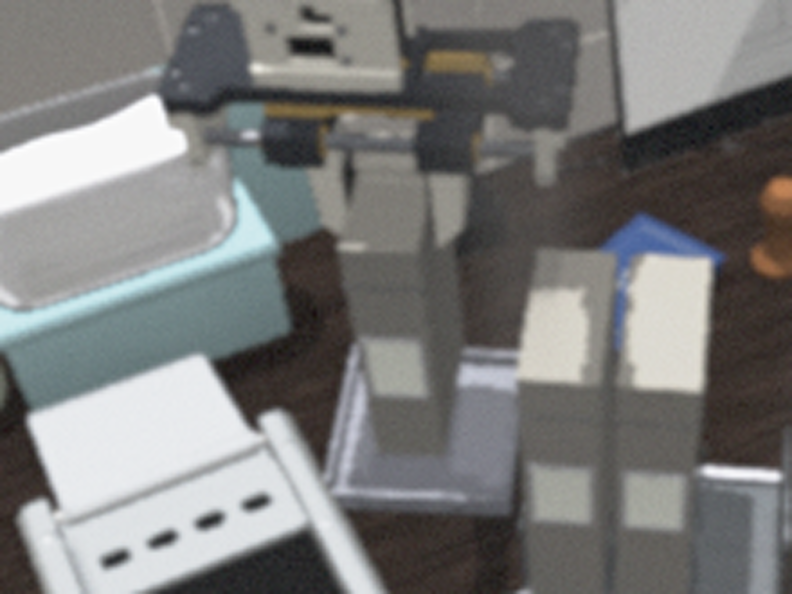

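View pics/w15.png

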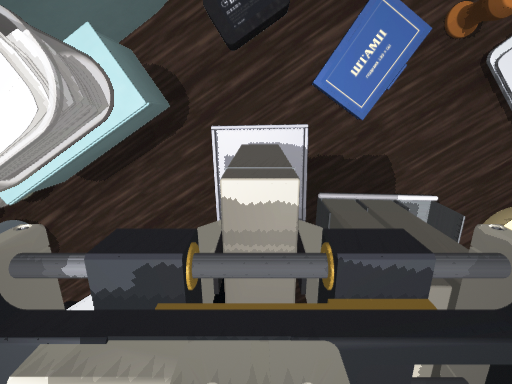

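```bash
python3 -m pendant '[[0,1.2,0,0,0,0,-1],[0.2,0.8,0,0,0,-0.01,-1],[0,0,0,0,0,0,-1]]'
python3 - <<'E'
from h import *
delta(.1205,.188,.16,0.02)
c,s=np.cos(PSI),np.sin(PSI)
snap('wrist','w16.png',(190,110,330,200),5);snap('top','t16.png',(160,100,320,225),5)
E
```

```text
time_s: 11.9
eef_pos: [0.6205, -0.2879, 0.1714]
ee_rot: [-0.568, -1.899, 1.903]
wrist_force: [0.6, -0.6, -2.9]
width: 0.0397
t 11.9 rackpos [0.1184 0.1901 0.1714] w 0.0397 F [ 0.6 -0.6 -2.9]
shift cm [-0.2   1.14  0.21] rot [0.001 0.001 0.01 ] shift in target axes [-0.19  1.15  0.21]
```

View pics/t16.png

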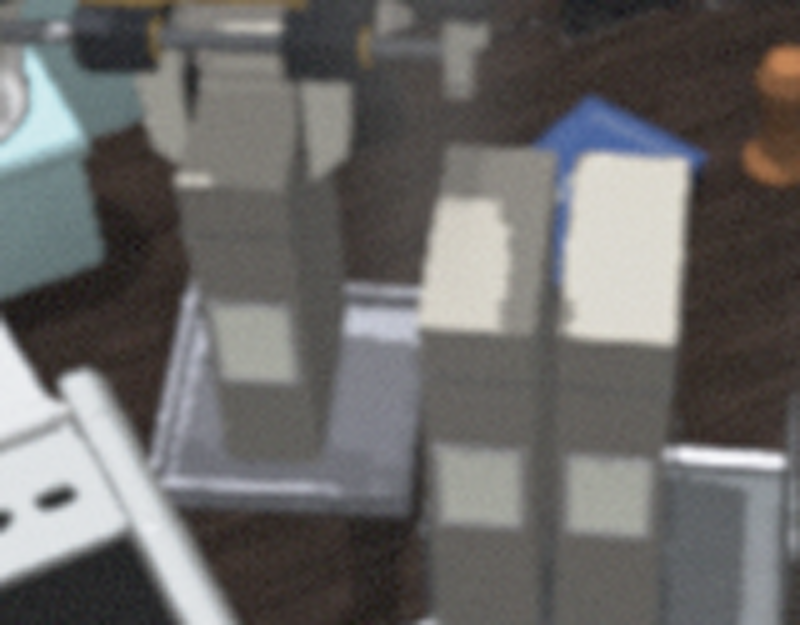

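View pics/w16.png

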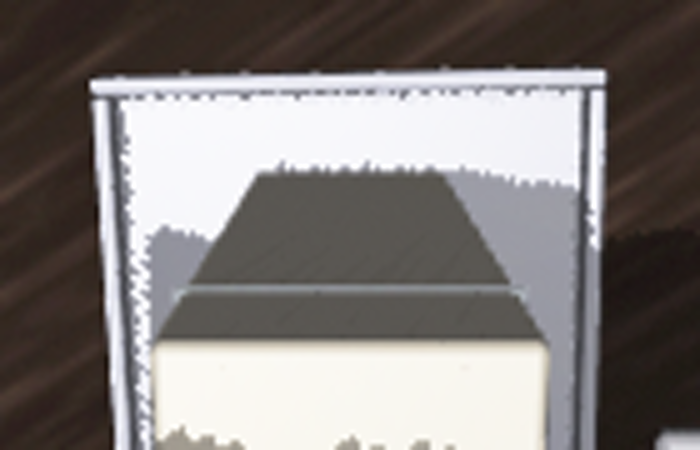

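```bash
python3 - <<'E'
from h import *
c,s=np.cos(PSI),np.sin(PSI)
def q(n,u,v,z,l):
    d=ray(n,(u,v),2,z)[:2]-F0; print(l,z,np.round([c*d[0]+s*d[1],-s*d[0]+c*d[1]],4))
for z in(.012,.02): q('wrist',260.4,144.4,z,'boxback')
q('wrist',190+92/5,110+80/5,.014,'trayL');q('wrist',190+606/5,110+72/5,.014,'trayR')
for z in(.012,.02): q('top',160+227/5,100+455/5,z,'boxfront');q('top',160+325/5,100+462/5,z,'boxfront')
q('top',160+158/5,100+485/5,.014,'tray front');q('top',160+408/5,100+500/5,.014,'tray front')
E
```

```text
boxback 0.012 [0.1617 0.1886]
boxback 0.02 [0.1626 0.1886]
trayL 0.014 [0.1813 0.2439]
trayR 0.014 [0.183  0.1347]
boxfront 0.012 [0.0814 0.2117]
boxfront 0.012 [0.0805 0.1695]
boxfront 0.02 [0.075  0.2097]
boxfront 0.02 [0.0741 0.168 ]
tray front 0.014 [0.0616 0.2374]
tray front 0.014 [0.061  0.1318]
```

```bash
python3 -m pendant '[[-0.2,0.6,0,0,0,0.005,-1],[0,0.3,0,0,0,0,-1],[0,0,0,0,0,0,-1]]'
python3 -m pendant '[[0,0.4,0,0,0,0,-1],[0,0,0,0,0,0,-1]]'
python3 - <<'E'
from h import *
delta(.1205,.19,.16,0.02)
E
```

```text
time_s: 12.25
eef_pos: [0.6237, -0.29, 0.1647]
ee_rot: [-0.58, -1.9, 1.91]
wrist_force: [-0.4, 0.8, -1.9]
width: 0.04
time_s: 12.42
eef_pos: [0.6239, -0.2901, 0.1605]
ee_rot: [-0.58, -1.9, 1.91]
wrist_force: [-0.1, 0.2, -2.1]
width: 0.0398
t 12.42 rackpos [0.1224 0.1902 0.1605] w 0.0398 F [-0.1  0.2 -2.1]
shift cm [0.19 0.05 0.02] rot [ 0.001  0.001 -0.002] shift in target axes [0.19 0.05 0.02]
```

```bash
python3 -m pendant '[[0,0.4,0,0,0,0,-1],[0,0,0,0,0,0,-1]]'
python3 -m pendant '[[0,0.3,0,0,0,0,-1],[0,0,0,0,0,0,-1]]'
```

```text
time_s: 12.58
eef_pos: [0.625, -0.2908, 0.1579]
ee_rot: [-0.585, -1.9, 1.912]
wrist_force: [-0.9, 0.7, -2.8]
width: 0.0398
time_s: 12.75
eef_pos: [0.6268, -0.2919, 0.1577]
ee_rot: [-0.592, -1.9, 1.917]
wrist_force: [0.3, -0.2, -2.3]
width: 0.0398
```

```bash
python3 - <<'E'
from h import *
delta(.1205,.19,.155,0.02)
snap('wrist','w17.png',(190,110,330,200),5);snap('top','t17.png',(160,100,320,225),5)
s=monitor.sense();print(np.round(s['joints'],3))
E
```

```text
t 12.75 rackpos [0.1258 0.1902 0.1577] w 0.0398 F [ 0.3 -0.2 -2.3]
shift cm [0.54 0.26 0.02] rot [ 0.001  0.001 -0.013] shift in target axes [0.54 0.26 0.02]
[-0.547  0.705  1.162  0.     1.243  1.595]
```

View pics/t17.png

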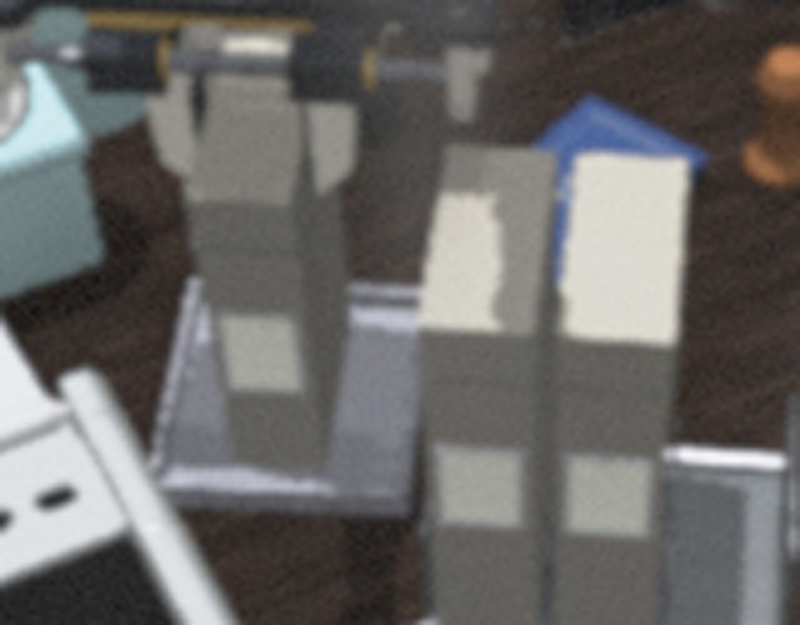

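View pics/w17.png

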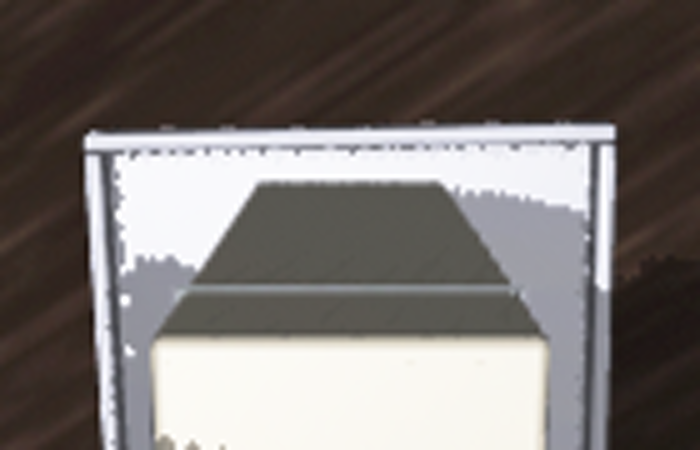

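```bash
python3 - <<'E'
from h import *
from scipy.optimize import least_squares
px=lambda u,v:(190+u/5,110+v/5)
obs=np.array([px(153,339),px(548,337),px(258,184),px(440,183)])
def P(v):
    x,y,z,t,w=v; up=np.array([-np.sin(t),0,np.cos(t)])
    out=[]
    for h in(0,.16):
        for q in(.02,-.02):
            out.append(rp(*(np.array([x-q*np.sin(w),y+q*np.cos(w),z])-h*up)))
    return out
r=least_squares(lambda v:(proj('wrist',P(v))-obs).ravel(),[.16,.19,.16,0,0],x_scale=[.01,.01,.01,.1,.1]); print(np.round(r.x,4),np.degrees(r.x[3:]),np.round(r.fun,1))
c,s=np.cos(PSI),np.sin(PSI)
def q(n,u,v,z,l):
    d=ray(n,(u,v),2,z)[:2]-F0; print(l,z,np.round([c*d[0]+s*d[1],-s*d[0]+c*d[1]],4))
q('wrist',*px(88,137),.014,'tray');q('wrist',*px(614,128),.014,'tray')
q('wrist',*px(349,184),.004,'boxback')
q('top',160+235/5,100+463/5,.004,'boxfront');q('top',160+327/5,100+471/5,.004,'boxfront')
E
```

```text
[0.1682 0.1893 0.1607 0.0044 0.006 ] [0.24971153 0.34178503] [ 0.  -0.  -0.1 -0.  -0.3  0.   0.4  0. ]
tray 0.014 [0.1795 0.2427]
tray 0.014 [0.1814 0.1353]
boxback 0.004 [0.1691 0.1894]
boxfront 0.004 [0.0836 0.2096]
boxfront 0.004 [0.082  0.1695]
```

```bash
python3 -m pendant '[[0,0,0,0,0,0,0],[0,0,0,0,0,0,0],[0,0,0,0,0,0,0.3],[0,0,0,0,0,0,0.3],[0,0,0,0,0,0,0.3]]'
python3 - <<'E'
from h import *
delta(.1205,.19,.155,0.02)
snap('wrist','w18.png');snap('top','t18.png',(160,100,320,225),5)
E
```

```text
time_s: 13.27
eef_pos: [0.6259, -0.2913, 0.1565]
ee_rot: [-0.589, -1.9, 1.915]
wrist_force: [0.3, 0.5, 0.4]
width: 0.0585
t 13.27 rackpos [0.1248 0.1902 0.1565] w 0.0585 F [0.3 0.5 0.4]
shift cm [0.43 0.14 0.02] rot [ 0.001  0.001 -0.01 ] shift in target axes [0.43 0.15 0.02]
```

View pics/t18.png

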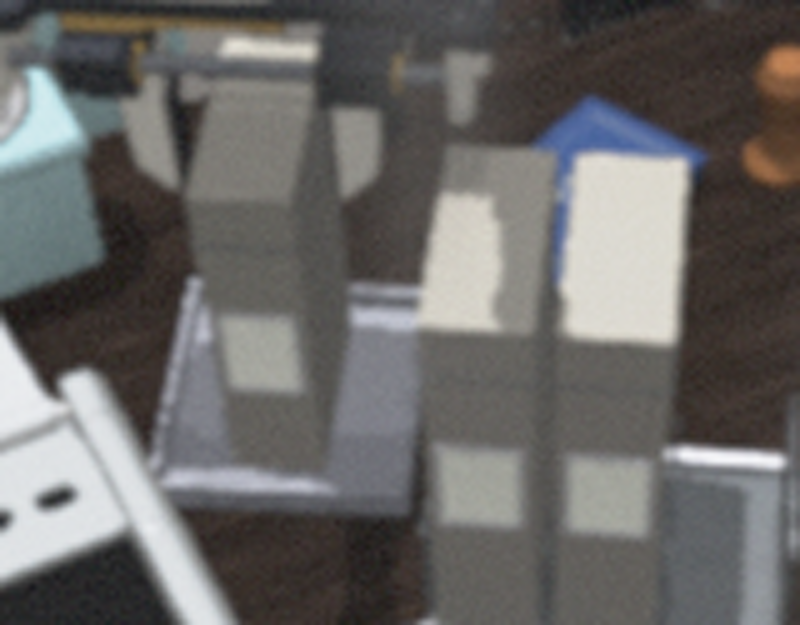

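View pics/w18.png

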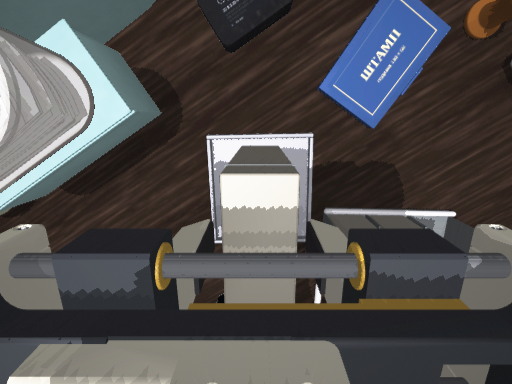

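Box didn't move on release; force dropped to ~0. Retreat straight up, then back and check.

```bash
python3 -m pendant '[[0,-1.5,0,0,0,0,0.3],[0,-2.5,0,0,0,0,0.3],[0,-3.5,0,0,0,0,0.3],[0,-4,0,0,0,0,0.3],[0,-4,0,0,0,0,0.3]]'
python3 -m pendant '[[2,-2,0,0,0,0,0.3],[4,0,0,0,0,0,0.3],[3,0,0,0,0,0,0.3],[0,0,0,0,0,0,0.3],[0,0,0,0,0,0,0.3]]'
python3 - <<'E'
from h import *
delta(.1205,.19,.155,0)
snap('wrist','w19.png');snap('top','t19.png',(160,100,320,225),5)
E
```

```text
time_s: 13.78
eef_pos: [0.6187, -0.2871, 0.3037]
ee_rot: [-0.562, -1.898, 1.9]
wrist_force: [1.4, -0.3, 0.6]
width: 0.0597
time_s: 14.2
eef_pos: [0.5422, -0.2381, 0.3348]
ee_rot: [-0.585, -1.899, 1.912]
wrist_force: [0.4, 0.4, 0.0]
width: 0.0596
t 14.2 rackpos [0.0256 0.1896 0.3348] w 0.0596 F [0.4 0.4 0. ]
shift cm [-9.03 18.22 -0.02] rot [ 0.001 -0.    -0.025] shift in target axes [-9.49 17.98 -0.04]
```

View pics/t19.png

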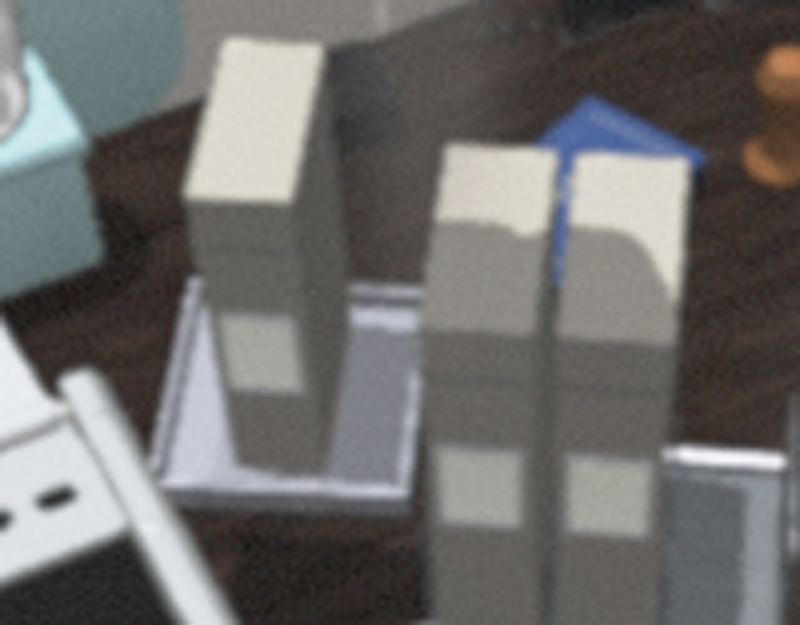

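View pics/w19.png

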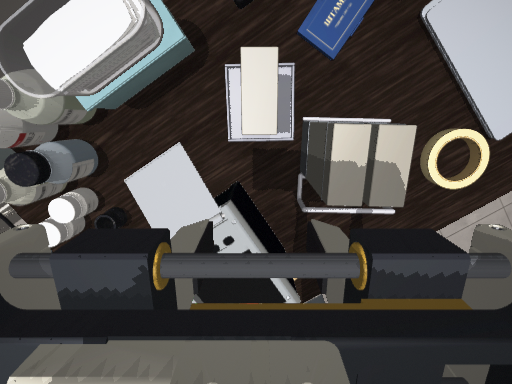

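```bash
python3 - <<'E'
from h import *
c,s=np.cos(PSI),np.sin(PSI)
def q(n,u,v,z,l):
    d=ray(n,(u,v),2,z)[:2]-F0; print(n,l,np.round([c*d[0]+s*d[1],-s*d[0]+c*d[1]],4))
for u,v,z,l in [(188,200,.164,'tf'),(293,204,.164,'tf'),(225,38,.164,'tb'),(326,42,.164,'tb'),(238,463,.004,'bf'),(327,471,.004,'bf')]: q('top',160+u/5,100+v/5,z,l)
for u,v,z,l in [(242,133,.164,'tf'),(276,134,.164,'tf'),(241,47,.164,'tb'),(277,47,.164,'tb'),(226,65,.014,'tray'),(295,64,.014,'tray'),(229,140,.014,'tray'),(292,139,.014,'tray')]: q('wrist',u,v,z,l)
print(monitor.sense()['time_s'])
E
```

```text
top tf [0.0785 0.2075]
top tf [0.0791 0.1687]
top tb [0.1706 0.2092]
top tb [0.1709 0.169 ]
top bf [0.0837 0.2083]
top bf [0.082  0.1695]
wrist tf [0.083  0.2086]
wrist tf [0.0819 0.1706]
wrist tb [0.1699 0.2081]
wrist tb [0.1699 0.171 ]
wrist tray [0.1793 0.2413]
wrist tray [0.1807 0.1338]
wrist tray [0.064 0.24 ]
wrist tray [0.0657 0.1349]
14.3
```

```bash
python3 - <<'E'
from cell import ticket
print(ticket.close_job())
E
```

```text
the job is handed in; nothing more can be done
None
```

The low box now stands upright in the grey tray, and I handed the job in at about 14.3 s of the 51 s allowed. No verdict is reported back.

**What I did:** I hooked the low box (right-hand slot) behind its top back edge with the closed fingers and drew it forward until it leaned on the rail. I gripped it across its width near the top. The grip was close to mid-depth rather than right at the spine end as the task says. I then lifted it clear, turned it upright in the air and set it on the tray floor.

**Last checks:**
- **Tipping:** the box stayed leaning on the rail by itself once I let go. The wrist camera put the lean at about 35° and the top camera at about 42°. The two disagree because tilt and foot position are hard to separate in a single view, but both are above the required 31°.
- **Placing:** the box is about 3 mm off the tray's centre in x and within 3 mm in y. Its four top corners sit above its footprint, so it stands upright within about 2°. The two cameras differed by 2–5 mm in x. I did not measure the 4 mm floor gap directly. I inferred flat seating from the box not moving and the wrist force dropping to zero on release, and from its footprint lying clear of the tray's rim.
- **Tall boxes:** both look upright and unmoved in the last pictures, though I did not re-measure them.
- **Robot:** the gripper was clear of everything, with wrist force near zero.

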